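# Wedge up a carving panel and hold it

## Robot

A 6-joint arm with a two-finger parallel gripper is mounted at the origin on a cart in front of the work surface, level with it; the furniture and walls round the work are solid. World frame = base frame: x ahead of the robot, y to its left, z up, the work surface at z = 0. Lengths are in m, angles in degrees, forces in N, time in s.
With the tool pointing down it reaches from about 0.375 to 0.75 m from the base axis. Payload 9 kg.
Tool frame: the origin (TCP) lies midway between the tips of the shut fingers; the grasp point (between the pads) lies 19 mm behind it; z points along the fingers, y is the line along which they close (so a half turn about z gives the same grasp; the last joint's range is limited). The gripper opens to 85 mm and grips with 20 to 120 N. Pads are 22 mm wide; open, the fingers measure 114 mm over their backs; the gripper's body (76 mm by 85 mm) begins 54 mm behind the grasp point. The pads swing forward as they close: fully open they stand 13 mm farther back than shut.
Start: joints at [-78.134, 5.964, 5.575, 89.605, 0, 77.527], TCP at [0.247, -0.547, 0.231] pointing down, gripper open.
Joint ranges: [-171.21, 171.21], [-48.23, 106.86], [-62.78, 66.21], [-105.2, 120.99], [-86.42, 89.51], [-180, 180]. Speed limits (degrees/s): [127.2, 127.2, 147.25, 180, 180, 180].

## Interface

Orientations are given as a 3x3 rotation matrix whose columns are the frame's x, y, z axes.
In Python, from plant import manip, vision, job_done, spotter gives the robot as it stands.
- The arm moves only by the tool play_rows, never from a script. Its argument "series" is a list of rows, each an object of numbers: "gripper": the gripper command: -1 is fully open, 1 is shut, values between are in proportion; "tx", "ty", "tz": the shift along the tool's x, y, z in mm; "rx", "ry", "rz": the turn, a rotation vector about the tool's x, y, z in degrees. A call has 1 to 12 rows; each row is the pose to reach, as a shift and turn from the pose commanded when the call began, along the tool's axes at that moment; what a row does not reach only later rows make up. A row lasts 1/8 s, in which the tool goes at most 62.5 mm and 10.7 degrees, less where a joint would pass 70% of its speed; a pose out of reach is approached as far as the arm can. A call with a gripper value outside its range is refused whole. The fingers move at their own pace and stop on an object; "squeeze" is the grip in N (left out, the last holds). Time passes only in rows, so rows that repeat a pose let the fingers close. It gives the time, the measured TCP pose, the force, the opening and the grip force at its end, in the units of the state.
- manip.sense(): the state, without advancing time (a new reading comes with each control period).
- vision.snapshot(name): name is "scene" or "top"; returns the picture (480x640x3 uint8, red, green, blue); there is no depth.
- vision.camera_params(name): a dict with "fx", "fy", "cx", "cy" (pixels), "k1" (the pictures are not rectified: a ray, as slopes to the right and down, at radius r is drawn at 1 + k1 r^2 times it, then the intrinsics apply), "R" (3x3) and "t" (3): a world point X has camera coordinates R X + t. Camera axes: x right, y down, z forward; pixel columns grow to the right and rows downward; lengths in m; the calibration is good to about 2 mm. A picture is of the moment at which its call begins. camera_params takes no time and is no camera call.
- job_done(): hands the job in; it is judged then, once.
Trained networks look in the newest picture that a camera, given by its name, has taken for a name from the list of things; names that differ only in an ending like _2 or _b are one class to them, and where a whole thing is asked for, a point or a joint stands for the part that bears it (a point fixed in the world has none). Each returns a list of dicts, best first, with "conf" (0 to 1); they miss things now and then, are a little off and sometimes report something else, mostly with a low value. They report only what shows in the picture. A call takes as long as a camera call.
- spotter.find_in(target, camera): "position" ([column, row] in pixels, amid what is visible of it).
- spotter.tip_of(target, camera): "position" ([column, row] in pixels: a listed point, or the origin of a listed thing).
The state is a dict: "clock": time; "joint_positions": joint angles; "qvel": joint speeds; "effort": joint torques, N m; "eef_pos": TCP position; "tcp_rot": TCP orientation; "contact_force": force on the tool from outside, world axes, zero at the start; "wrist_torque": the same for the moment, N m; "width": opening from 0.0 (shut) to 1.0 (fully open); "gripper_force": force on a finger pad.
Only numpy, scipy, OpenCV 4.12 (cv2) and the standard library are available. Lean on these libraries where they do the work, as an engineer would, in place of code of your own. Each camera call takes 0.05 s, during which the arm holds its last target. There are 200 camera calls.

## Task

A wooden panel with a carving on it lies on the two battens of a plywood levelling base. Pick up the wooden wedge, slide its thin end along the base into the gap under the middle of the panel's front edge, and push it in until the whole front edge just lifts off the battens, by about 6 mm (the red line across the wedge then comes to the panel's edge), with the back edge still resting on the battens. Finish while holding: keep gripping the wedge there, pressed flat on the base, with the panel resting on it, without touching the panel with the robot at any time and without disturbing the other things on the bench.

Things in the scene. Friction and masses are not known exactly. Their poses are not given: they have to be found in the camera images.
- base: Fixed plywood board 250 x 216 x 12 mm with two dark battens 8 mm high under the panel, a fence behind it and low cheeks beside its rear half (36 mm above the bench). Origin: at bench height under the middle of the panel's front edge; +x runs under the panel to the fence, y left along the edge, z up. The bare board (top z = 12 mm) reaches to x = -100 mm.
- mouth (a point): Middle of the opening under the panel's front edge, on the board's top (12 mm above the base's origin). The gap there is 8 mm high, open to the front, 120 mm wide between the battens; the battens' tops are 20 mm above the bench.
- panel: The panel: brown wood, 130 (x) x 190 (y) x 22 mm, about 0.7 kg with the half-carved leaf fixed on top (to 54 mm above the panel's underside). Loose, kept by fence and cheeks (about 2 mm play). Origin: on its underside, middle of the front edge; +x runs to the back, z up. At rest z is 20 mm.
- front_left (a point): Lower front left corner of the panel (its y = +95 mm). Height 20 mm while the panel rests on the battens.
- front_right (a point): Lower front right corner of the panel (its y = -95 mm). Height 20 mm while the panel rests on the battens.
- back_mid (a point): Middle of the panel's lower back edge. Height 20 mm while it rests on the battens.
- wedge: Loose pale wooden wedge, 60 g, lying on its flat underside: 130 mm long (x), 36 mm wide (y), 3 mm thick at the thin end (x = +65 mm), 29 mm at the butt (x = -65 mm), top sloping 1 in 5. A red line 6 mm wide crosses the top 55 mm from the thin end. Origin: on its underside, middle of length and width.
- wedge_tip (a point): Middle of the wedge's thin end, on its underside. The wedge meets the panel when about 25 mm of it are under the front edge; each further 5 mm lift the edge by 1 mm, so about 55 mm under for 6 mm. Pushing takes roughly 3 to 15 N.
- wax_tin: Tin with blue lid, 77 mm across, 63 mm high, standing; origin under its middle. Leave alone.
- brush: Glue brush, 188 mm long, lying; origin under its middle. Leave alone.
- gauge: Marking gauge, 200 mm long, 56 mm high; origin under its middle. Leave alone.
- bevel: Sliding bevel, 125 mm long, lying; origin under its middle. Leave alone.
- block_a: Walnut offcut 27 x 54 x 27 mm; origin under its middle. Leave alone.
- block_b: Walnut offcut 29 x 52 x 24 mm; origin under its middle. Leave alone.

How it is judged:
By the outcome, as a careful person would: the job done as asked, in the order asked, and still so for the second after the job is handed in, while the arm keeps its last pose, push and grip.
It also fails if it takes over 42 s, if anything falls off the work surface, if the arm or the gripper's body presses on something with over 40 N, if the wrist force passes 120 N, or if a joint passes its speed limit or range.

## Working session

There is one attempt and no reset: what is moved stays moved. The work goes in short steps, Python scripts to look and compute and a tool call to move; the robot and the scene stay as the last step left them, time stands still between calls to the robot, and variables do not carry over. Pictures are saved under pics/ and viewed, at most 10 in all, crops included, and the job is handed in when it is done.

Besides the shell and the picture viewer there is one more tool, called after "Call:" as name(argument=value, ...), one argument or row to a line, values as JSON. play_rows: Moves the arm, as the interface text tells. Its arguments: {"type":"object","properties":{"series":{"type":"array","items":{"type":"object","properties":{"gripper":{"type":"number"},"tx":{"type":"number"},"ty":{"type":"number"},"tz":{"type":"number"},"rx":{"type":"number"},"ry":{"type":"number"},"rz":{"type":"number"}}}},"squeeze":{"type":"number"}},"required":["series"]}

```bash
mkdir -p pics; ls; cat > h.py <<'E'
import numpy as np, cv2
from plant import manip, vision, job_done, spotter
def ray(cam,px):
    p=vision.camera_params(cam)
    u=np.array([(px[0]-p['cx'])/p['fx'],(px[1]-p['cy'])/p['fy']]);s=u.copy()
    for _ in range(30): s=u/(1+p['k1']*(s@s))
    R=np.array(p['R']);t=np.array(p['t'])
    return -R.T@t, R.T@np.array([s[0],s[1],1])
def at(cam,px,z):
    o,d=ray(cam,px); return o+d*(z-o[2])/d[2]
def proj(cam,X):
    p=vision.camera_params(cam); c=np.array(p['R'])@np.array(X)+np.array(p['t']); s=c[:2]/c[2]; s=s*(1+p['k1']*(s@s))
    return np.array([s[0]*p['fx']+p['cx'],s[1]*p['fy']+p['cy']])
E
python3 - <<'E'
from h import *
for c in('scene','top'):
    im=vision.snapshot(c); cv2.imwrite(f'pics/{c}0.png',im[:,:,::-1])
    p=vision.camera_params(c); print(c,np.round(-np.array(p['R']).T@p['t'],3))
    for n,z in(('mouth',.012),('front_left',.02),('front_right',.02),('back_mid',.02),('wedge',0),('wedge_tip',0),('wax_tin',0),('brush',0),('gauge',0),('bevel',0),('block_a',0),('block_b',0)):
        for d in spotter.tip_of(n,c)[:2]: print(n,round(d['conf'],2),np.round(d['position'],1),np.round(at(c,d['position'],z),4))
E
```

```text
pics
scene [ 0.096 -0.792  0.78 ]
front_left 0.57 [352.1 310.2] [ 0.5383 -0.3352  0.02  ]
wedge 0.57 [329.1 327.2] [ 0.4811 -0.3288  0.    ]
wedge_tip 0.91 [354.2 311.7] [ 0.5508 -0.3292  0.    ]
wax_tin 0.69 [397.1 256.6] [ 0.7496 -0.2615  0.    ]
brush 0.31 [383.9 280.8] [ 0.6667 -0.3013  0.    ]
gauge 0.71 [420.4 399.1] [ 0.5114 -0.5643  0.    ]
bevel 0.58 [345.1 402. ] [ 0.397  -0.4822  0.    ]
block_a 0.87 [383.7 282.4] [ 0.6628 -0.3048  0.    ]
block_b 0.87 [383.7 282.4] [ 0.6628 -0.3048  0.    ]
top [ 0.371 -0.151  1.472]
mouth 0.87 [260.4 208.8] [0.6653 0.0169 0.012 ]
mouth 0.29 [261.  209.5] [0.6634 0.0154 0.012 ]
front_left 0.9 [220.1 205.8] [0.6751 0.1213 0.02  ]
front_right 0.74 [295.2 210.2] [ 0.6572 -0.074   0.02  ]
front_right 0.47 [255.6 208.2] [0.6657 0.0285 0.02  ]
back_mid 0.59 [262.8 157.6] [0.8007 0.0085 0.02  ]
wedge 0.89 [393.7 277.8] [ 0.4771 -0.3219  0.    ]
wedge_tip 0.61 [393.8 247.9] [ 0.5544 -0.3256  0.    ]
wax_tin 0.84 [366.2 173.3] [ 0.7547 -0.2623  0.    ]
wax_tin 0.37 [293.6 208.1] [ 0.6668 -0.0688  0.    ]
brush 0.83 [162.8 173.6] [0.7731 0.2821 0.    ]
brush 0.24 [457.3 307.1] [ 0.3962 -0.4831  0.    ]
gauge 0.8 [485.9 255.6] [ 0.5266 -0.5666  0.    ]
bevel 0.74 [455.7 306.6] [ 0.3976 -0.479   0.    ]
block_a 0.68 [383.3 207.3] [ 0.662  -0.3032  0.    ]
block_a 0.57 [439.9 217.7] [ 0.6302 -0.4506  0.    ]
block_b 0.68 [383.3 207.3] [ 0.662  -0.3032  0.    ]
block_b 0.57 [439.9 217.7] [ 0.6302 -0.4506  0.    ]
```

```bash
python3 - <<'E'
import cv2
t=cv2.imread('pics/top0.png')
cv2.imwrite('pics/t1.png',cv2.resize(t[130:330,140:340],None,fx=3,fy=3,interpolation=cv2.INTER_CUBIC))
cv2.imwrite('pics/t2.png',cv2.resize(t[150:340,300:510],None,fx=3,fy=3,interpolation=cv2.INTER_CUBIC))
E
```

```text
(no output)
```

View pics/scene0.png

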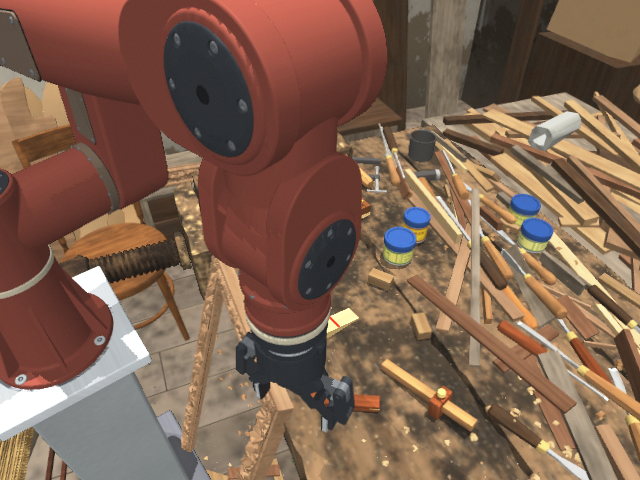

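View pics/t1.png

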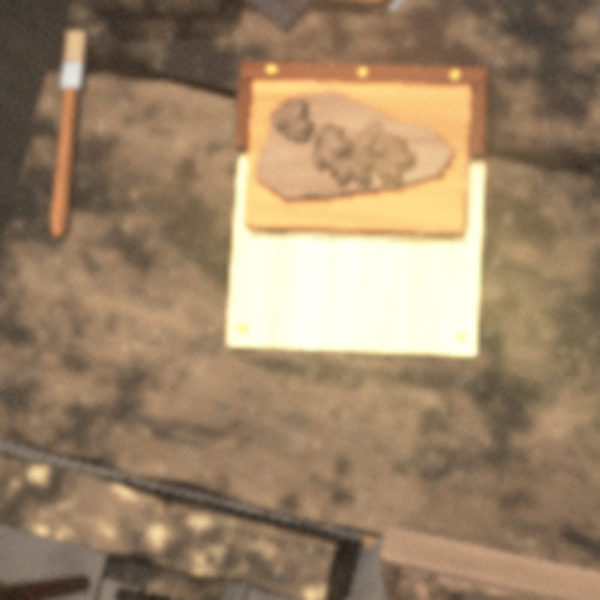

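View pics/t2.png

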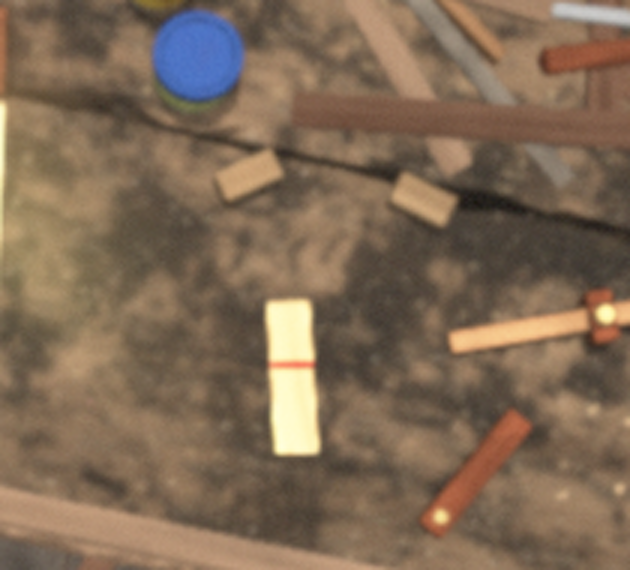

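The scene view has the wedge mostly hidden behind the gripper. The top view shows it clearly: thin end at about (393,250), butt at about (398,302), red line at about (397,271). The panel's front edge runs from about (222,206) to (295,208), and the board's front corners are at (215,245) and (298,248). Next I'll refine these poses.

```bash
python3 - <<'E'
from h import *
T=lambda x,y,ox,oy:((x+.5)/3-.5+ox,(y+.5)/3-.5+oy)
im=cv2.imread('pics/top0.png'); hsv=cv2.cvtColor(im,cv2.COLOR_BGR2HSV)
# wedge silhouette
m=((im[:,:,2]>190)&(im[:,:,1]>100)).astype(np.uint8)*0
g=im.min(2)
for name,(x0,x1,y0,y1) in dict(wedge=(380,412,242,310),board=(205,308,180,255)).items():
    sub=(im[y0:y1,x0:x1,1].astype(int)>185).astype(np.uint8)
    sub=cv2.morphologyEx(sub,cv2.MORPH_CLOSE,np.ones((5,5)))
    cs,_=cv2.findContours(sub,cv2.RETR_EXTERNAL,cv2.CHAIN_APPROX_NONE); c=max(cs,key=cv2.contourArea)
    b=cv2.boxPoints(cv2.minAreaRect(c))+[x0,y0]; print(name,np.round(b,1).tolist(),cv2.contourArea(c))
S=lambda x,y,z,o:at('top',T(x,y,*o),z)
A=(140,130);B=(300,150)
w=[S(266,301,.003,B),S(310,299,.003,B),S(319,454,.029,B),S(274,455,.029,B)]
print('wedge corners',np.round(w,4))
tip=(w[0]+w[1])/2;butt=(w[2]+w[3])/2;print(tip,butt,np.linalg.norm((tip-butt)[:2]),np.degrees(np.arctan2(*(tip-butt)[[1,0]])))
f=[S(227,347,.012,A),S(476,356,.012,A)];print('board front',np.round(f,4),np.linalg.norm(f[0]-f[1]))
q=[S(246,230,.042,A),S(465,235,.042,A)];print('panel front',np.round(q,4),np.linalg.norm(q[0]-q[1]))
for a,b in(f,q): d=a-b;print('yaw',np.degrees(np.arctan2(-d[0],d[1])),(a+b)/2)
r=S(292,365,.014,B);print('red',r)
s=manip.sense();print(np.round(s['eef_pos'],4),np.round(s['tcp_rot'],3),s['clock'],s['width'])
E
```

```text
wedge [[388.7, 250.1], [403.9, 249.6], [405.6, 300.0], [390.4, 300.5]] 672.0
board [[214.6, 246.0], [216.6, 177.8], [301.7, 180.2], [299.7, 248.4]] 4753.5
wedge corners [[ 0.549  -0.3109  0.003 ]
 [ 0.5496 -0.349   0.003 ]
 [ 0.4157 -0.3471  0.029 ]
 [ 0.4162 -0.3093  0.029 ]]
[ 0.54926703 -0.32992674  0.003     ] [ 0.41594149 -0.32818788  0.029     ] 0.13333687658576923 -0.7472226094559458
board front [[ 0.5729  0.1353  0.012 ]
 [ 0.559  -0.0795  0.012 ]] 0.2152607920321046
panel front [[ 0.6689  0.1131  0.042 ]
 [ 0.6586 -0.0739  0.042 ]] 0.18729295490254547
yaw -3.6959232127421515 [0.56594601 0.02788486 0.012     ]
yaw -3.167234805599224 [0.66375095 0.01960808 0.042     ]
red [ 0.49227176 -0.32947407  0.014     ]
[ 0.2473 -0.5467  0.2313] [[ 0.911  0.412  0.   ]
 [ 0.412 -0.911 -0.   ]
 [ 0.     0.    -1.   ]] 1.3 0.9996574365038295
```

Call:
play_rows(
  series=[
    {"tx": 60, "ty": -27, "tz": 10, "rz": 6, "gripper": -1},
    {"tx": 115, "ty": -52, "tz": 40, "rz": 12, "gripper": -1},
    {"tx": 170, "ty": -76, "tz": 70, "rz": 18, "gripper": -1},
    {"tx": 225, "ty": -100, "tz": 90, "rz": 25, "gripper": -1},
    {"tx": 266, "ty": -119, "tz": 120, "rz": 25, "gripper": -1},
    {"tx": 266, "ty": -119, "tz": 130, "rz": 25, "gripper": -1},
    {"tx": 266, "ty": -119, "tz": 130, "rz": 25, "gripper": -1},
    {"tx": 266, "ty": -119, "tz": 130, "rz": 25, "gripper": -1},
    {"tx": 266, "ty": -119, "tz": 130, "rz": 25, "gripper": -1},
  ],
  squeeze=80,
)

```text
$.series[0]: bad value
```

Call:
play_rows(
  series=[
    {"tx": 60, "ty": -27, "tz": 10, "rx": 0, "ry": 0, "rz": 6, "gripper": -1},
    {"tx": 115, "ty": -52, "tz": 40, "rx": 0, "ry": 0, "rz": 12, "gripper": -1},
    {"tx": 170, "ty": -76, "tz": 70, "rx": 0, "ry": 0, "rz": 18, "gripper": -1},
    {"tx": 225, "ty": -100, "tz": 90, "rx": 0, "ry": 0, "rz": 25, "gripper": -1},
    {"tx": 266, "ty": -119, "tz": 120, "rx": 0, "ry": 0, "rz": 25, "gripper": -1},
    {"tx": 266, "ty": -119, "tz": 130, "rx": 0, "ry": 0, "rz": 25, "gripper": -1},
    {"tx": 266, "ty": -119, "tz": 130, "rx": 0, "ry": 0, "rz": 25, "gripper": -1},
    {"tx": 266, "ty": -119, "tz": 130, "rx": 0, "ry": 0, "rz": 25, "gripper": -1},
    {"tx": 266, "ty": -119, "tz": 130, "rx": 0, "ry": 0, "rz": 25, "gripper": -1},
  ],
  squeeze=80,
)

```text
clock: 2.42
eef_pos: [0.4404, -0.3302, 0.1024]
tcp_rot: [[1.0, -0.013, 0.001], [-0.013, -1.0, -0.001], [0.001, 0.001, -1.0]]
contact_force: [-0.5, -0.5, 0.9]
width: 0.997
gripper_force: 0.0
```

Call:
play_rows(
  series=[
    {"tx": 0, "ty": -1, "tz": 50, "rx": 0, "ry": 0, "rz": 0, "gripper": -1},
    {"tx": 0, "ty": -1, "tz": 85, "rx": 0, "ry": 0, "rz": 0, "gripper": -1},
    {"tx": 0, "ty": -1, "tz": 97, "rx": 0, "ry": 0, "rz": 0, "gripper": -1},
    {"tx": 0, "ty": -1, "tz": 97, "rx": 0, "ry": 0, "rz": 0, "gripper": -1},
    {"tx": 0, "ty": -1, "tz": 97, "rx": 0, "ry": 0, "rz": 0, "gripper": -1},
    {"tx": 0, "ty": -1, "tz": 97, "rx": 0, "ry": 0, "rz": 0, "gripper": 1},
    {"tx": 0, "ty": -1, "tz": 97, "rx": 0, "ry": 0, "rz": 0, "gripper": 1},
    {"tx": 0, "ty": -1, "tz": 97, "rx": 0, "ry": 0, "rz": 0, "gripper": 1},
    {"tx": 0, "ty": -1, "tz": 97, "rx": 0, "ry": 0, "rz": 0, "gripper": 1},
    {"tx": 0, "ty": -1, "tz": 97, "rx": 0, "ry": 0, "rz": 0, "gripper": 1},
    {"tx": 0, "ty": -1, "tz": 97, "rx": 0, "ry": 0, "rz": 0, "gripper": 1},
  ],
  squeeze=80,
)

```text
clock: 3.8
eef_pos: [0.4411, -0.3282, 0.0051]
tcp_rot: [[1.0, -0.012, 0.001], [-0.012, -1.0, -0.001], [0.001, 0.001, -1.0]]
contact_force: [-0.5, 0.8, 4.8]
width: 0.401
gripper_force: 80.7
```

Call:
play_rows(
  series=[
    {"tx": 0, "ty": 0, "tz": -30, "rx": 0, "ry": 0, "rz": 0, "gripper": 1},
    {"tx": 0, "ty": 0, "tz": -70, "rx": 0, "ry": 0, "rz": 0, "gripper": 1},
    {"tx": 0, "ty": 0, "tz": -80, "rx": 0, "ry": 0, "rz": 0, "gripper": 1},
    {"tx": 0, "ty": 0, "tz": -80, "rx": 0, "ry": 0, "rz": 0, "gripper": 1},
    {"tx": 0, "ty": 0, "tz": -80, "rx": 0, "ry": 0, "rz": 0, "gripper": 1},
  ],
)

```text
clock: 4.42
eef_pos: [0.44, -0.327, 0.0827]
tcp_rot: [[1.0, -0.012, -0.001], [-0.012, -1.0, 0.002], [-0.001, -0.002, -1.0]]
contact_force: [-0.3, -0.1, -1.1]
width: 0.404
gripper_force: 79.8
```

```bash
python3 - <<'E'
from h import *
a=vision.snapshot('top');b=vision.snapshot('scene')
s=manip.sense();e=np.array(s['eef_pos']);print(e,s['contact_force'],s['width'],s['gripper_force'])
for c,o in(('scene',0),('top',0)):
  for d in spotter.tip_of('wedge_tip',c)[:2]: print(c,d['conf'],d['position'],at(c,d['position'],e[2]-.005),'pred',proj(c,e+[.108,0,-.005]))
  for n,z in(('mouth',.012),('front_left',.02),('front_right',.02)):
    for d in spotter.tip_of(n,c)[:1]: print(n,round(d['conf'],2),np.round(d['position'],1),np.round(at(c,d['position'],z),4))
A=cv2.resize(a[160:360,290:490],(560,560),interpolation=cv2.INTER_CUBIC)
cv2.imwrite('pics/c1.png',A[:,:,::-1]); cv2.imwrite('pics/s1.png',b[:,:,::-1])
E
```

```text
[ 0.44001159 -0.32694915  0.08277197] [-0.08516801 -0.4179559   0.07204596] 0.3960738562229515 79.81955409049988
scene 0.77 [352.2, 288.2] [ 0.54309096 -0.32540766  0.07777197] pred [354.48747446 287.56408388]
front_left 0.29 [355.4 288.5] [ 0.585  -0.2921  0.02  ]
front_right 0.38 [399.2 256.8] [ 0.7363 -0.2787  0.02  ]
top 0.7 [394.0, 245.4] [ 0.55085073 -0.31718859  0.07777197] pred [398.0161881  246.42901746]
mouth 0.82 [257.2 208.4] [0.6666 0.0253 0.012 ]
front_left 0.69 [218.5 207.1] [0.6718 0.1255 0.02  ]
front_right 0.84 [295.  209.1] [ 0.6601 -0.0735  0.02  ]
```

View pics/s1.png

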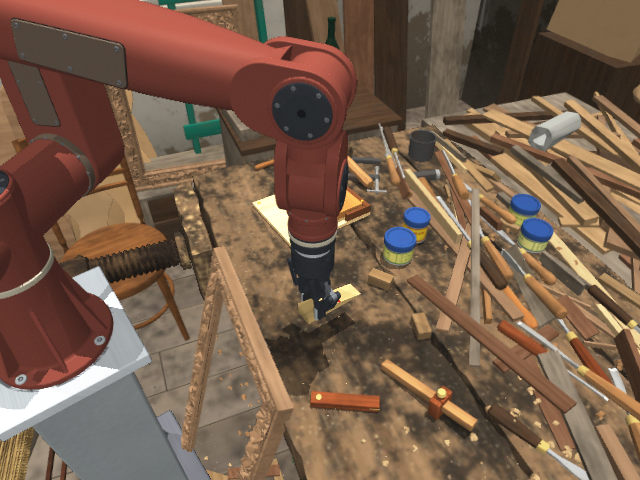

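View pics/c1.png

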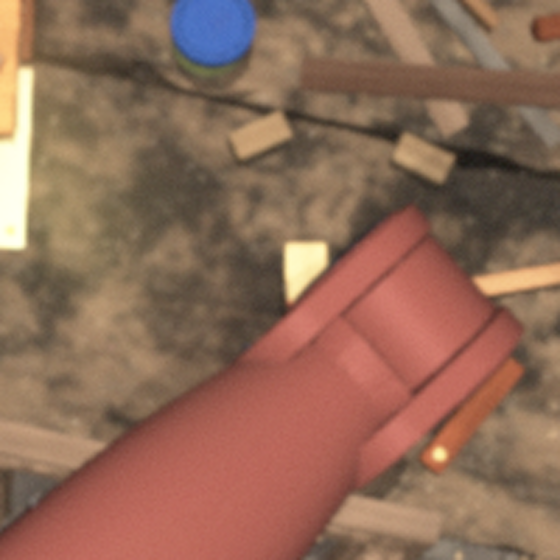

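The scene picture shows the wedge level in the gripper with its tip near (354,288). The top crop puts the tip at about (399,246), within 1 mm of the prediction, so the grasp is as planned. Next I'll carry it to the board.

Call:
play_rows(
  series=[
    {"tx": 5, "ty": -25, "tz": 0, "rx": 0, "ry": 0, "rz": 0, "gripper": 1},
    {"tx": 15, "ty": -65, "tz": 0, "rx": 0, "ry": 0, "rz": 0, "gripper": 1},
    {"tx": 28, "ty": -110, "tz": 0, "rx": 0, "ry": 0, "rz": 1, "gripper": 1},
    {"tx": 40, "ty": -155, "tz": 0, "rx": 0, "ry": 0, "rz": 1, "gripper": 1},
    {"tx": 52, "ty": -200, "tz": 0, "rx": 0, "ry": 0, "rz": 2, "gripper": 1},
    {"tx": 64, "ty": -245, "tz": 0, "rx": 0, "ry": 0, "rz": 2, "gripper": 1},
    {"tx": 76, "ty": -290, "tz": 0, "rx": 0, "ry": 0, "rz": 2.7, "gripper": 1},
    {"tx": 87, "ty": -330, "tz": 0, "rx": 0, "ry": 0, "rz": 2.7, "gripper": 1},
    {"tx": 93, "ty": -357, "tz": 0, "rx": 0, "ry": 0, "rz": 2.7, "gripper": 1},
    {"tx": 93, "ty": -357, "tz": 20, "rx": 0, "ry": 0, "rz": 2.7, "gripper": 1},
    {"tx": 93, "ty": -357, "tz": 30, "rx": 0, "ry": 0, "rz": 2.7, "gripper": 1},
    {"tx": 93, "ty": -357, "tz": 30, "rx": 0, "ry": 0, "rz": 2.7, "gripper": 1},
  ],
)

```text
clock: 6.42
eef_pos: [0.5366, 0.0276, 0.0528]
tcp_rot: [[0.998, -0.06, -0.003], [-0.06, -0.998, 0.0], [-0.003, -0.0, -1.0]]
contact_force: [0.3, -0.3, -0.8]
width: 0.4
gripper_force: 79.8
```

```bash
python3 - <<'E'
from h import *
a=vision.snapshot('top');b=vision.snapshot('scene')
s=manip.sense();e=np.array(s['eef_pos']);R=np.array(s['tcp_rot']);print(e,R[:,0],R[:,2],s['contact_force'],s['width'])
t=e+R@[.108,0,.005]
for c in('scene','top'):
  for d in spotter.tip_of('wedge_tip',c)[:1]: print(c,d['conf'],d['position'],'pred',proj(c,t))
  for n,z in(('mouth',.012),('front_left',.02),('front_right',.02)):
    for d in spotter.tip_of(n,c)[:1]: print(n,round(d['conf'],2),np.round(d['position'],1),np.round(at(c,d['position'],z),4))
A=cv2.resize(a[150:270,200:310],(550,600),interpolation=cv2.INTER_CUBIC)
B=cv2.resize(b[160:260,240:380],(798,570),interpolation=cv2.INTER_CUBIC)
cv2.imwrite('pics/c2.png',A[:,:,::-1]); cv2.imwrite('pics/s2.png',B[:,:,::-1])
E
```

```text
[0.53762173 0.0274658  0.05429452] [ 9.98209421e-01 -5.98157480e-02 -1.68225588e-04] [-1.75815274e-04 -1.21621456e-04 -9.99999977e-01] [ 0.22828352 -0.49583862 -0.41445603] 0.40166540194688605
scene 0.82 [297.5, 202.7] pred [295.9196496  201.34631261]
mouth 0.79 [307.4 211.5] [0.6716 0.006  0.012 ]
front_left 0.69 [285.5 192.4] [0.6685 0.106  0.02  ]
front_right 0.82 [321.9 225.2] [ 0.6612 -0.0716  0.02  ]
top 0.4 [161.0, 173.5] pred [257.15704102 213.69831409]
mouth 0.58 [256.  206.8] [0.671  0.0284 0.012 ]
front_left 0.6 [220.3 210.7] [0.6621 0.1207 0.02  ]
front_right 0.96 [295.4 208.3] [ 0.6622 -0.0746  0.02  ]
```

View pics/s2.png

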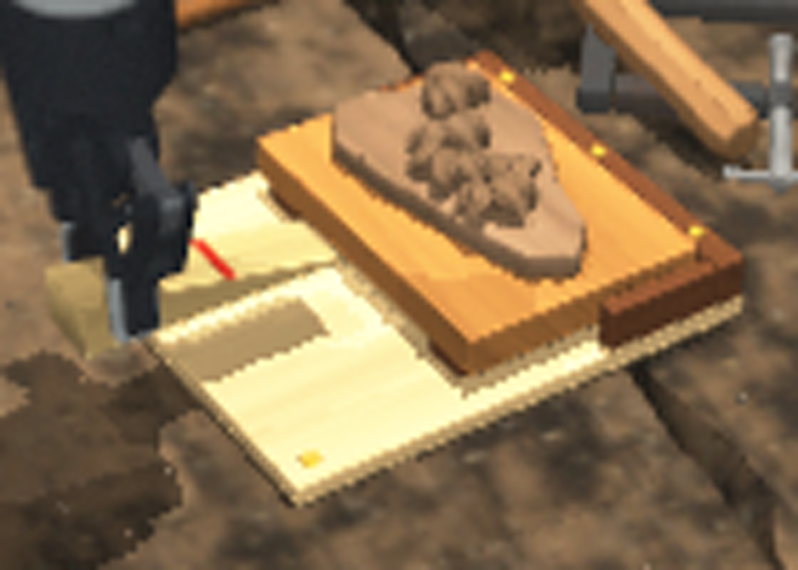

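View pics/c2.png

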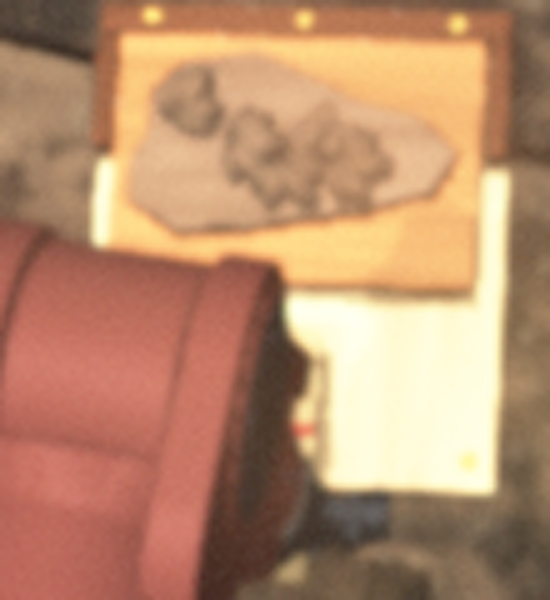

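Scene crop: the wedge is held level over the board, its tip near full-frame (298,204), and nothing is touching. The panel's front top corners are at about (322,220) and (286,185). In the top crop the arm hides most of the wedge. Now I'll lower it onto the board.

Call:
play_rows(
  series=[
    {"tx": 0, "ty": 0, "tz": 20, "rx": 0, "ry": 0, "rz": 0, "gripper": 1},
    {"tx": 0, "ty": 0, "tz": 32, "rx": 0, "ry": 0, "rz": 0, "gripper": 1},
    {"tx": 0, "ty": 0, "tz": 35, "rx": 0, "ry": 0, "rz": 0, "gripper": 1},
    {"tx": 0, "ty": 0, "tz": 35, "rx": 0, "ry": 0, "rz": 0, "gripper": 1},
    {"tx": 0, "ty": 0, "tz": 35, "rx": 0, "ry": 0, "rz": 0, "gripper": 1},
  ],
)

```text
clock: 7.55
eef_pos: [0.5382, 0.0282, 0.0199]
tcp_rot: [[0.998, -0.059, 0.001], [-0.059, -0.998, -0.0], [0.001, 0.0, -1.0]]
contact_force: [-1.1, -0.5, -0.0]
width: 0.403
gripper_force: 79.8
```

```bash
python3 - <<'E'
from h import *
s=manip.sense();print(s['eef_pos'],s['contact_force'],s['wrist_torque'])
for p in((322.5,219.6),(285.6,184.6)): print(at('scene',p,.042))
E
```

```text
[0.53819783 0.02815894 0.01992462] [-1.14905094 -0.47805075 -0.02969199] [ 0.01214049  0.03401975 -0.04046165]
[ 0.65983712 -0.07563553  0.042     ]
[0.67334949 0.11090768 0.042     ]
```

Call:
play_rows(
  series=[
    {"tx": 0, "ty": 0, "tz": 2, "rx": 0, "ry": 0, "rz": 0, "gripper": 1},
    {"tx": 0, "ty": 0, "tz": 3, "rx": 0, "ry": 0, "rz": 0, "gripper": 1},
    {"tx": 0, "ty": 0, "tz": 3, "rx": 0, "ry": 0, "rz": 0, "gripper": 1},
  ],
)

```text
clock: 7.92
eef_pos: [0.538, 0.0282, 0.017]
tcp_rot: [[0.998, -0.059, 0.001], [-0.059, -0.998, -0.0], [0.001, 0.0, -1.0]]
contact_force: [-3.4, 0.3, 5.7]
width: 0.404
gripper_force: 80.7
```

Call:
play_rows(
  series=[
    {"tx": 5, "ty": 0, "tz": 0.5, "rx": 0, "ry": 0, "rz": 0, "gripper": 1},
    {"tx": 12, "ty": 0, "tz": 0.5, "rx": 0, "ry": 0, "rz": 0, "gripper": 1},
    {"tx": 20, "ty": 0, "tz": 0.5, "rx": 0, "ry": 0, "rz": 0, "gripper": 1},
    {"tx": 28, "ty": 0, "tz": 0.5, "rx": 0, "ry": 0, "rz": 0, "gripper": 1},
    {"tx": 35, "ty": 0, "tz": 0.5, "rx": 0, "ry": 0, "rz": 0, "gripper": 1},
    {"tx": 38, "ty": 0, "tz": 0.5, "rx": 0, "ry": 0, "rz": 0, "gripper": 1},
    {"tx": 38, "ty": 0, "tz": 0.5, "rx": 0, "ry": 0, "rz": 0, "gripper": 1},
  ],
)

```text
clock: 8.8
eef_pos: [0.5763, 0.0259, 0.0172]
tcp_rot: [[0.998, -0.059, 0.001], [-0.059, -0.998, -0.0], [0.001, 0.0, -1.0]]
contact_force: [-2.7, -0.1, 9.7]
width: 0.405
gripper_force: 81.1
```

```bash
python3 - <<'E'
from h import *
b=vision.snapshot('scene')
s=manip.sense();e=np.array(s['eef_pos']);R=np.array(s['tcp_rot']);print(e,R[:,0],s['contact_force'],s['wrist_torque'])
B=cv2.resize(b[160:260,240:380],(798,570),interpolation=cv2.INTER_CUBIC)
cv2.imwrite('pics/s3.png',B[:,:,::-1])
E
```

```text
[0.57631666 0.02595014 0.01716378] [ 0.99828596 -0.05851213  0.00121054] [-2.75501404  1.02600098  9.35795129] [0.15123983 0.71811565 0.00191991]
```

View pics/s3.png

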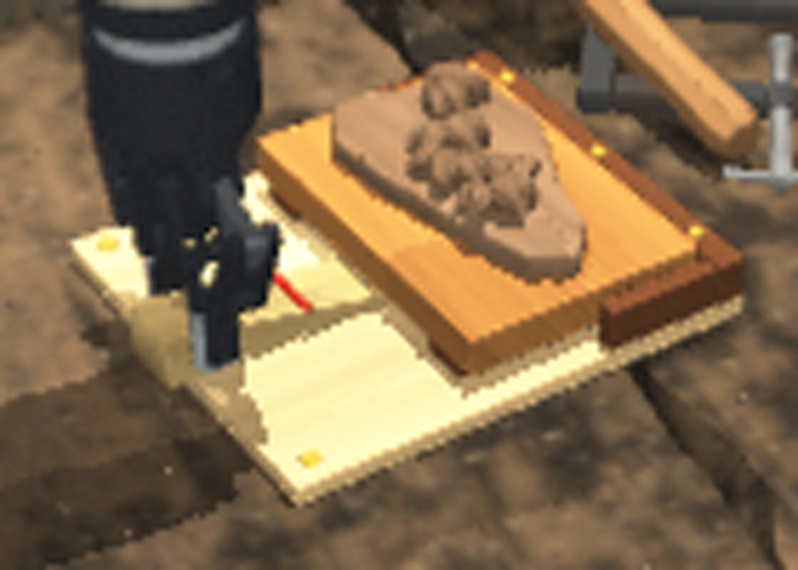

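The wedge's thin end is under the middle of the front edge, with the red line at crop (290,290) still about 36 mm out. Now I'll push on in small steps and watch the force for contact.

Call:
play_rows(
  series=[
    {"tx": 2, "ty": 0, "tz": 0, "rx": 0, "ry": 0, "rz": 0, "gripper": 1},
    {"tx": 4, "ty": 0, "tz": 0, "rx": 0, "ry": 0, "rz": 0, "gripper": 1},
    {"tx": 4, "ty": 0, "tz": 0, "rx": 0, "ry": 0, "rz": 0, "gripper": 1},
  ],
)

```text
clock: 9.22
eef_pos: [0.58, 0.0257, 0.0172]
tcp_rot: [[0.998, -0.059, 0.001], [-0.059, -0.998, -0.0], [0.001, 0.0, -1.0]]
contact_force: [-5.3, 1.2, 11.0]
width: 0.405
gripper_force: 81.3
```

Call:
play_rows(
  series=[
    {"tx": 2, "ty": 0, "tz": 0, "rx": 0, "ry": 0, "rz": 0, "gripper": 1},
    {"tx": 2, "ty": 0, "tz": 0, "rx": 0, "ry": 0, "rz": 0, "gripper": 1},
  ],
)

```text
clock: 9.48
eef_pos: [0.582, 0.0257, 0.0171]
tcp_rot: [[0.998, -0.058, 0.001], [-0.058, -0.998, -0.0], [0.001, 0.0, -1.0]]
contact_force: [-4.5, 1.8, 12.0]
width: 0.401
gripper_force: 81.3
```

Call:
play_rows(
  series=[
    {"tx": 2, "ty": 0, "tz": 0, "rx": 0, "ry": 0, "rz": 0, "gripper": 1},
    {"tx": 2, "ty": 0, "tz": 0, "rx": 0, "ry": 0, "rz": 0, "gripper": 1},
  ],
)

```text
clock: 9.72
eef_pos: [0.584, 0.0256, 0.0172]
tcp_rot: [[0.998, -0.058, 0.001], [-0.058, -0.998, -0.0], [0.001, 0.0, -1.0]]
contact_force: [-4.7, 1.1, 11.7]
width: 0.402
gripper_force: 81.3
```

Call:
play_rows(
  series=[
    {"tx": 2, "ty": 0, "tz": 0, "rx": 0, "ry": 0, "rz": 0, "gripper": 1},
    {"tx": 2, "ty": 0, "tz": 0, "rx": 0, "ry": 0, "rz": 0, "gripper": 1},
  ],
)

```text
clock: 9.98
eef_pos: [0.5857, 0.0255, 0.0171]
tcp_rot: [[0.998, -0.058, 0.0], [-0.058, -0.998, -0.0], [0.0, 0.0, -1.0]]
contact_force: [-6.9, 0.8, 12.7]
width: 0.402
gripper_force: 81.5
```

Call:
play_rows(
  series=[
    {"tx": 2, "ty": 0, "tz": 0, "rx": 0, "ry": 0, "rz": 0, "gripper": 1},
    {"tx": 2, "ty": 0, "tz": 0, "rx": 0, "ry": 0, "rz": 0, "gripper": 1},
  ],
)

```text
clock: 10.22
eef_pos: [0.5868, 0.0254, 0.0172]
tcp_rot: [[0.998, -0.058, -0.002], [-0.058, -0.998, -0.0], [-0.002, 0.0, -1.0]]
contact_force: [-11.0, 0.3, 16.4]
width: 0.405
gripper_force: 81.9
```

Call:
play_rows(
  series=[
    {"tx": 3, "ty": 0, "tz": 0, "rx": 0, "ry": 0, "rz": 0, "gripper": 1},
    {"tx": 6, "ty": 0, "tz": 0, "rx": 0, "ry": 0, "rz": 0, "gripper": 1},
    {"tx": 9, "ty": 0, "tz": 0, "rx": 0, "ry": 0, "rz": 0, "gripper": 1},
    {"tx": 10, "ty": 0, "tz": 0, "rx": 0, "ry": 0, "rz": 0, "gripper": 1},
  ],
)

```text
clock: 10.72
eef_pos: [0.596, 0.025, 0.0171]
tcp_rot: [[0.998, -0.058, -0.003], [-0.058, -0.998, -0.0], [-0.003, 0.0, -1.0]]
contact_force: [-16.9, 1.1, 20.2]
width: 0.405
gripper_force: 82.2
```

Call:
play_rows(
  series=[
    {"tx": 3, "ty": 0, "tz": 0, "rx": 0, "ry": 0, "rz": 0, "gripper": 1},
    {"tx": 6, "ty": 0, "tz": 0, "rx": 0, "ry": 0, "rz": 0, "gripper": 1},
    {"tx": 9, "ty": 0, "tz": 0, "rx": 0, "ry": 0, "rz": 0, "gripper": 1},
    {"tx": 10, "ty": 0, "tz": 0, "rx": 0, "ry": 0, "rz": 0, "gripper": 1},
  ],
)

```text
clock: 11.22
eef_pos: [0.6061, 0.0244, 0.0171]
tcp_rot: [[0.998, -0.058, -0.003], [-0.058, -0.998, -0.0], [-0.003, 0.0, -1.0]]
contact_force: [-17.1, 0.8, 20.5]
width: 0.404
gripper_force: 82.1
```

```bash
python3 - <<'E'
from h import *
b=vision.snapshot('scene')
s=manip.sense();e=np.array(s['eef_pos']);R=np.array(s['tcp_rot']);print(e,R[:,0],s['contact_force'],s['wrist_torque'])
B=cv2.resize(b[170:240,270:370],(800,560),interpolation=cv2.INTER_CUBIC)
cv2.imwrite('pics/s4.png',B[:,:,::-1])
E
```

```text
[0.60615537 0.02440033 0.01716145] [ 0.99829119 -0.05835288 -0.00310513] [-16.01842965   0.32121241  19.23858579] [0.26817314 3.0898735  0.02263441]
```

View pics/s4.png

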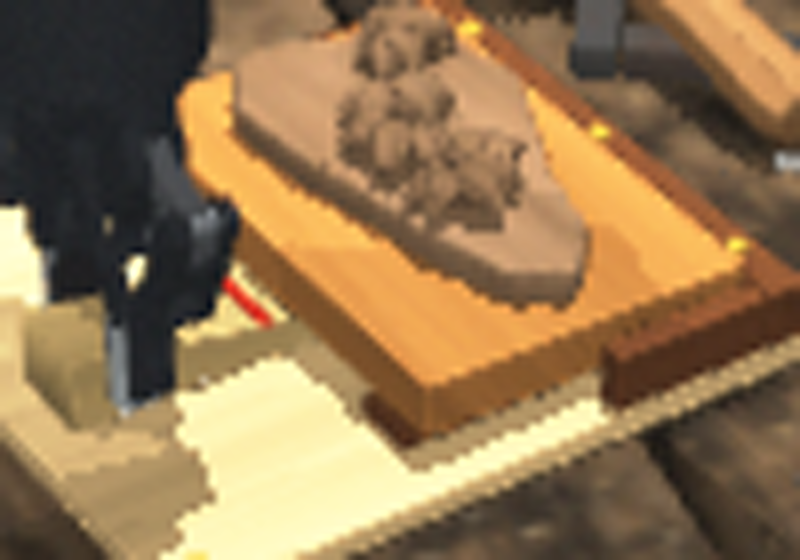

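The red line's near end is at crop (268,322), a few mm short of the panel's edge, and the panel is rising. Next come a small push and a numeric check: red-line position, plus the panel corner's image shift.

Call:
play_rows(
  series=[
    {"tx": 2, "ty": 0, "tz": 0, "rx": 0, "ry": 0, "rz": 0, "gripper": 1},
    {"tx": 4, "ty": 0, "tz": 0, "rx": 0, "ry": 0, "rz": 0, "gripper": 1},
    {"tx": 6, "ty": 0, "tz": 0, "rx": 0, "ry": 0, "rz": 0, "gripper": 1},
    {"tx": 6, "ty": 0, "tz": 0, "rx": 0, "ry": 0, "rz": 0, "gripper": 1},
  ],
)

```text
clock: 11.78
eef_pos: [0.6122, 0.024, 0.0171]
tcp_rot: [[0.998, -0.058, -0.003], [-0.058, -0.998, -0.0], [-0.003, 0.0, -1.0]]
contact_force: [-14.1, 0.4, 18.0]
width: 0.403
gripper_force: 82.0
```

```bash
cat > m.py <<'E'
from h import *
ims=[vision.snapshot('scene') for _ in range(4)]
b=np.mean(ims,0).astype(np.uint8); np.save('last.npy',b)
s=manip.sense();e=np.array(s['eef_pos']);print(e,s['contact_force'],s['clock'])
u=np.array([.998,-.062,0]);m=np.array([.6655,.0195,.012])
o=cv2.resize(cv2.imread('pics/s3.png')[:,:,::-1],(140,100),interpolation=cv2.INTER_AREA)
q=cv2.resize(cv2.imread('pics/s2.png')[:,:,::-1],(140,100),interpolation=cv2.INTER_AREA)
n=b[160:260,240:380]
g=lambda i:cv2.cvtColor(np.ascontiguousarray(i),cv2.COLOR_RGB2GRAY)
def trk(o,n,pts):
    p=np.float32(pts).reshape(-1,1,2)-np.float32([240,160])
    r,st,er=cv2.calcOpticalFlowPyrLK(g(o),g(n),p,None,winSize=(9,9),maxLevel=1); return (r-p).reshape(-1,2)
v=np.array([.062,.998,0])
for nm,loc,k in(('right top corner',m-.094*v+[0,0,.030],1),('right lower corner',m-.094*v+[0,0,.008],1),('right edge mid',m-.094*v+.065*u+[0,0,.03],.5),('fence',m+.13*u-.06*v+[0,0,.03],0)):
    p=proj('scene',loc); d=trk(o,n,[p])[0]; d0=trk(q,o,[p])[0]
    J=(proj('scene',loc+[0,0,.01])-p)/10
    print(nm,np.round(p,1),'shift',np.round(d,2),'ctrl',np.round(d0,2),'px/mm',np.round(J,2),'lift',round(d@J/(J@J),2))
r=b.astype(int);mask=(r[:,:,0]>150)&(r[:,:,1]<90)&(r[:,:,2]<90);mask[:195]=0;mask[225:]=0;mask[:,:285]=0;mask[:,315:]=0
y,x=np.nonzero(mask)
if len(x):
    c=[x.mean(),y.mean()];P=at('scene',c,.026);print('red',len(x),c,'base x',(P-m)@u,'rel tcp',(P-e)@u,'y',(P-m)@v)
E
python3 m.py
```

```text
[0.61223302 0.0240492  0.01716347] [-13.88650792   0.42431689  18.59210726] 11.975
right top corner [322.1 219.4] shift [ 0.94 -1.72] ctrl [-0.01  0.01] px/mm [ 0.   -0.31] lift 5.65
right lower corner [322.1 226. ] shift [ 0.35 -0.08] ctrl [ 0. -0.] px/mm [ 0.  -0.3] lift 0.27
right edge mid [342.6 210.7] shift [ 0.58 -1.08] ctrl [-0.03 -0.02] px/mm [ 0.01 -0.3 ] lift 3.63
fence [354.5 196.2] shift [ 0.12 -0.67] ctrl [0.04 0.03] px/mm [ 0.02 -0.3 ] lift 2.25
red 10 [np.float64(302.1), np.float64(206.5)] base x -0.0026413796725883267 rel tcp 0.05080111280651415 y -0.001888570075796778
```

```bash
cat >> m.py <<'E'
for nm,loc in(('right top corner',m-.094*v+[0,0,.030]),('edge q',m-.094*v+.03*u+[0,0,.03]),('edge mid',m-.094*v+.065*u+[0,0,.03]),('carve',m-.04*v+.06*u+[0,0,.05]),('carve2',m-.02*v+.08*u+[0,0,.05]),('carve3',m-.03*v+.03*u+[0,0,.03])):
    p=proj('scene',loc); d=trk(o,n,[p])[0]
    J=np.array([proj('scene',loc+w*.005)-p for w in(u,v,np.array([0,0,1]))]).T/5
    print(nm,np.round(d,2),'slide,lift (no v)',np.round(np.linalg.lstsq(J[:,[0,2]],d,rcond=None)[0],2),np.round(J,2).tolist())
E
python3 m.py|tail -6
```

```text
right top corner [ 0.94 -1.72] slide,lift (no v) [2.89 4.35] [[0.32, -0.22, 0.0], [-0.14, -0.2, -0.3]]
edge q [-0.16 -1.13] slide,lift (no v) [-0.62  3.98] [[0.32, -0.22, 0.01], [-0.13, -0.2, -0.3]]
edge mid [ 0.56 -1.06] slide,lift (no v) [1.7  2.77] [[0.31, -0.22, 0.01], [-0.13, -0.19, -0.3]]
carve [ 1.09 -1.12] slide,lift (no v) [3.49 2.25] [[0.31, -0.21, 0.01], [-0.12, -0.18, -0.31]]
carve2 [ 1.02 -1.06] slide,lift (no v) [3.33 2.19] [[0.3, -0.21, 0.01], [-0.12, -0.18, -0.3]]
carve3 [-1.34 -2.78] slide,lift (no v) [-4.35 11.05] [[0.31, -0.21, 0.0], [-0.12, -0.19, -0.3]]
```

Call:
play_rows(
  series=[
    {"tx": 2, "ty": 0, "tz": 0, "rx": 0, "ry": 0, "rz": 0, "gripper": 1},
    {"tx": 4, "ty": 0, "tz": 0, "rx": 0, "ry": 0, "rz": 0, "gripper": 1},
    {"tx": 4, "ty": 0, "tz": 0, "rx": 0, "ry": 0, "rz": 0, "gripper": 1},
    {"tx": 4, "ty": 0, "tz": 0, "rx": 0, "ry": 0, "rz": 0, "gripper": 1},
  ],
)

```text
clock: 12.68
eef_pos: [0.6162, 0.0238, 0.0171]
tcp_rot: [[0.998, -0.058, -0.003], [-0.058, -0.998, -0.0], [-0.003, 0.0, -1.0]]
contact_force: [-13.3, 0.9, 17.8]
width: 0.4
gripper_force: 82.0
```

```bash
python3 m.py; python3 - <<'E'
import numpy as np,cv2
b=np.load('last.npy')
o=cv2.resize(cv2.imread('pics/s3.png')[:,:,::-1],(140,100),interpolation=cv2.INTER_AREA)
A=cv2.resize(b[188:233,285:345],(800,600),interpolation=cv2.INTER_LINEAR)
cv2.imwrite('pics/s5.png',A[:,:,::-1])
E
```

```text
[0.61626328 0.02376786 0.01714494] [-14.77223765   0.84948185  17.63349822] 12.875
right top corner [322.1 219.4] shift [ 0.86 -1.98] ctrl [-0.01  0.01] px/mm [ 0.   -0.31] lift 6.5
right lower corner [322.1 226. ] shift [ 0.34 -0.07] ctrl [ 0. -0.] px/mm [ 0.  -0.3] lift 0.24
right edge mid [342.6 210.7] shift [ 0.61 -1.16] ctrl [-0.03 -0.02] px/mm [ 0.01 -0.3 ] lift 3.91
fence [354.5 196.2] shift [ 0.13 -0.67] ctrl [0.04 0.03] px/mm [ 0.02 -0.3 ] lift 2.27
red 2 [np.float64(304.5), np.float64(207.5)] base x 0.000359341836226183 rel tcp 0.049762195124841035 y -0.009235317260227603
right top corner [ 0.86 -1.98] slide,lift (no v) [2.62 5.32] [[0.32, -0.22, 0.0], [-0.14, -0.2, -0.3]]
edge q [ 0.85 -1.7 ] slide,lift (no v) [2.57 4.47] [[0.32, -0.22, 0.01], [-0.13, -0.2, -0.3]]
edge mid [ 0.61 -1.16] slide,lift (no v) [1.83 3.04] [[0.31, -0.22, 0.01], [-0.13, -0.19, -0.3]]
carve [ 1.15 -1.31] slide,lift (no v) [3.67 2.81] [[0.31, -0.21, 0.01], [-0.12, -0.18, -0.31]]
carve2 [ 1.11 -1.19] slide,lift (no v) [3.63 2.5 ] [[0.3, -0.21, 0.01], [-0.12, -0.18, -0.3]]
carve3 [-2.27 -3.63] slide,lift (no v) [-7.35 15.13] [[0.31, -0.21, 0.0], [-0.12, -0.19, -0.3]]
```

View pics/s5.png

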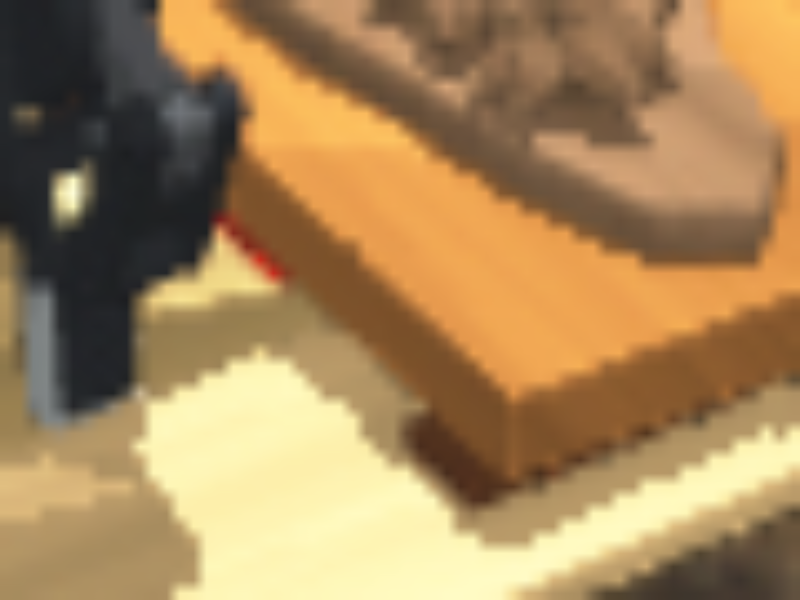

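The last crop shows about half the red line's width, from (220,215) to (285,275), at the panel's lower front edge. The front corner has risen about 5.3–6 mm and the fingers are clear of the panel. The force is steady, so I'll hand it in.

```bash
python3 -c "
from h import *
print(job_done())"
```

```text
the job is handed in; nothing more can be done
None
```

I handed the job in at about 13 s with the wedge under the middle of the panel's front edge: the edge is up about 5.3–6 mm, the red line is at the panel's edge, and the gripper still holds the wedge flat on the base. I saw no contact with the panel and moved nothing else; I judged the back edge and left corner only from the view of the right side.

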